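Show a sample tube's base code to the reader

TASK

With the tube standing in the rack, push its raised blue stopper fully home, so that nothing can fall out when the tube is tipped. Then draw the blue-stoppered tube out of the rack, tip it over and hold it up with the code on its base squarely facing the code reader's window, centred on the glass and about 8 cm from it. Finish while holding it still there in the gripper, the tube touching neither reader nor rack; leave the red and white tubes in the rack and the reader as it is set.

Things in the scene. Friction and masses are not known exactly. Their poses are not given: they have to be found in the camera images.
- tube_rack: White plastic rack with blue end cheeks, fixed, 72 x 180 x 56 mm; three 29 mm holes in a row along its y axis at y = -54, 0, +54 mm. The tubes stand on its recessed floor 8 mm above its underside; the upper face of its drilled top plate is 52 mm above its underside. Origin: centre of its underside, on the bench; z up.
- blue_tube: Clear round tube with a blue push-in stopper, a grey core low inside and a blank white label: 27 mm diameter, 90 mm from base to rim, 50 to 100 g. Stands upright in any of the three rack holes, 46 mm of it clear between top plate and rim. Origin: centre of its base (square black and white code underneath); z along the tube to the stopper. Grip it below the rim.
- blue_base (a point): Centre of the blue tube's base, where the code is; same axes as the tube.
- stopper (a joint): Travel of the blue stopper into the tube in m: 0 = 6 mm proud of the rim, 0.006 = fully home with its flange on the rim; it starts 3 to 6 mm proud. A tight push fit: it takes about 7 N to move, stays where it is left, and stops hard when home.
- stopper_top (a point): Centre of the top of the blue stopper's grip (29 mm diameter, 14 mm high, ribbed). When home it is 104 mm from the tube's base along the tube, that is 112 mm above the bench in the rack.
- red_tube: The same kind of tube, standing in the rack with a red stopper already home (104 mm high over all). Leave alone. Origin: centre of its base.
- white_tube: The same kind of tube with a white stopper already home. Leave alone. Origin: centre of its base.
- reader: Stand of the code reader, fixed to the bench: dark round foot 94 mm across, steel post, aluminium fork whose pivot is 160 mm above the bench over the origin; the whole is 82 mm wide at the pivot's knobs. Origin: on the bench below the pivot; its -x axis is the side to which the reader looks, roughly towards the robot.
- window (a point): Centre of the reader's round glass window, in the front face of the dark grey head (58 mm deep, 54 x 44 mm, yellow patch on top, four red lamps round the window), 32 mm in front of the fork's pivot. Its -x axis is the way the reader looks, out of the glass: towards the robot and upwards.
- reader_head (a joint): Upward tilt of the reader head in rad: 0 = it looks level, 0.7 = it looks 40 degrees upwards. It starts between 0.45 and 0.75 and stays there by stiff friction (1.5 N m).

How it is judged:
On the way, in this order (a step that is already met when the one before it is completed fails the run):
1. the blue stopper is pushed home to within 1 mm while the tube still stands in the rack (value of joint stopper above 0.005 m and z of blue_base in the frame of tube_rack below 0.02 m and angle between blue_tube's own z axis and vertical below 0.15 rad), for 0.2 s.
2. the blue tube is drawn clear of the rack, base at least 15 mm above its top plate, in the fingers (z of blue_base in the frame of tube_rack above 0.067 m and contact force between blue_tube and the fingers above 0.5 N), for 0.1 s.
At the end, for the whole second after the job is handed in: Held in the fingers alone and still: stopper home to 1 mm, base over 100 mm above the bench, 45 to 125 mm in front of the window, within 25 mm of its centre line each way, tube axis within 15 degrees of it, base towards the glass; red and white tubes stand in the rack (value of joint stopper above 0.005 m and height (world z) of blue_base above 0.1 m and x of blue_base in the frame of window between -0.125 and -0.045 m and y of blue_base in the frame of window between -0.025 and 0.025 m and z of blue_base in the frame of window between -0.025 and 0.025 m and angle between the z axis of blue_tube and the x axis of window, either way round below 0.26 rad and x of stopper_top in the frame of window below -0.13 m and contact force between blue_tube and the fingers above 0.5 N and contact force between blue_tube and reader below 0.1 N and contact force between blue_tube and tube_rack below 0.1 N and linear speed of blue_tube below 0.03 m/s and angular speed of blue_tube below 0.3 rad/s and z of each of red_tube, white_tube in the frame of tube_rack below 0.015 m and angle between each of red_tube, white_tube's own z axis and vertical below 0.15 rad); the arm keeps its last pose, push and grip.
It fails at once if the red or white tube is lifted more than 15 mm out of its place (distance of any of red_tube, white_tube from where it was at the start of the episode above 0.015 m).
It fails at once if the reader head is pushed round (window moved by more than 8 mm) (distance of window from where it was at the start of the episode above 0.008 m).
It also fails if it takes over 45 s, if anything falls off the work surface, if the arm or the gripper's body presses on something with over 40 N, if the wrist force passes 120 N, or if a joint passes its speed limit or range.

ROBOT

A 6-joint arm with a two-finger parallel gripper is mounted at the origin on a cart in front of the work surface, level with it; the furniture and walls round the work are solid. World frame = base frame: x ahead of the robot, y to its left, z up, the work surface at z = 0. Lengths are in m, angles in rad, forces in N, time in s.
With the tool pointing down it reaches from about 0.225 to 0.875 m from the base axis. Payload 3.4 kg.
Tool frame: the origin (TCP) lies at the very end of the fingers, on their centre line; the grasp point (between the pads) lies behind it (manip.grasp_offset is the z of the grasp point in the tool frame, in m); z points along the fingers, y is the line along which they close (so a half turn about z gives the same grasp; the last joint's range is limited). The gripper opens to 85 mm and grips with 20 to 120 N. Pads are 22 mm wide; open, the fingers measure 114 mm over their backs; the gripper's body (76 mm by 85 mm) begins 54 mm behind the grasp point. The pads swing forward as they close: fully open they stand 13 mm farther back than shut.
Start: joints at [1.025, 0.276, 1.505, -0, 1.361, -0.121], TCP at [0.237, 0.524, 0.231] pointing down, gripper open.
Joint ranges: [-2.89, 2.89], [-0.75, 2.08], [0.22, 2.7], [-1.18, 4.32], [0.11, 2.71], [-2.7, 2.7]. Speed limits (rad/s): [2.57, 2.57, 3.14, 3.14, 3.14, 3.14].

INTERFACE

Orientations are given as a unit quaternion [w, x, y, z].
In Python, from rig import manip gives the robot as it stands.
- The arm moves only by the shell command python3 -m pendant 'ROWS' [FORCE]. ROWS is JSON, a list of rows, each an object of numbers: "dx", "dy", "dz": the shift along the tool's x, y, z in m; "rx", "ry", "rz": the turn, a rotation vector about the tool's x, y, z in degrees; "hand": the finger opening in m, from 0 to 0.0854. In form: [{"dx": .., "dy": .., "dz": .., "rx": .., "ry": .., "rz": .., "hand": ..}, ...]. A call has 1 to 12 rows; each row shifts and turns the commanded pose from where the row before left it, along the tool's axes as they then stand; what a row does not reach is not made up. A row lasts 1/12 s, in which the tool goes at most 41.7 mm and 7.16 degrees, less where a joint would pass 70% of its speed; a pose out of reach is approached as far as the arm can. A call is refused whole if a number of a shift passes 0.0417 or a number of a turn 7.16, either way. A call with a gripper value outside its range is refused whole. The fingers move at their own pace and stop on an object; FORCE is the grip in N (left out, the last holds). Time passes only in rows, so rows that do not move let the fingers close. It gives the time, the measured TCP pose, the force, the opening and the grip force at its end, in the units of the state.
- manip.get_state(): the state, without advancing time (a new reading comes with each control period).
- manip.get_image(name): name is "scene" or "top"; returns a dict with "frame" (480x640x3 uint8, red, green, blue), "fx", "fy", "cx", "cy" (pixels), "position" and "attitude" of the camera in the world. Camera axes: x right, y up, looking along -z (the intrinsics and any distortion apply to the point x, -y, -z); pixel columns grow to the right and rows downward; lengths in m; the calibration is good to about 2 mm. A picture is of the moment at which its call begins. There is no depth.
- manip.sign_off(): hands the job in; it is judged then, once.
The state is a dict: "clock": time; "qpos": joint angles; "qd": joint speeds; "effort": joint torques, N m; "position": TCP position; "ee_rot": TCP orientation; "contact_force": force on the tool from outside, world axes, zero at the start; "moment": the same for the moment, N m; "width": finger opening in m; "gripper_force": force on a finger pad.
Only numpy, scipy, OpenCV 4.12 (cv2) and the standard library are available. Lean on these libraries where they do the work, as an engineer would, in place of code of your own. Each camera call takes 0.05 s, during which the arm holds its last target. There are 200 camera calls.

## Working session

There is one attempt and no reset: what is moved stays moved. The work goes in short steps, Python scripts to look and compute and a shell command to move; the robot and the scene stay as the last step left them, time stands still between calls to the robot, and variables do not carry over. Pictures are saved under pics/ and viewed, at most 10 in all, crops included, and the job is handed in when it is done.

```bash
mkdir -p pics; ls; python3 - <<'E'
from rig import manip
import cv2
print(manip.get_state(), manip.grasp_offset)
for n in("scene","top"):
    d=manip.get_image(n); cv2.imwrite(f"pics/{n}0.png",d["frame"][:,:,::-1])
    print(n,{k:v for k,v in d.items() if k!="frame"})
E
```

```text
pics
{'clock': 0.0, 'qpos': array([ 1.02501955e+00,  2.76571254e-01,  1.50612652e+00,  3.39470153e-05,
        1.36071717e+00, -1.21009426e-01]), 'qd': array([ 5.37826502e-05,  1.94229035e-03, -4.83986032e-04, -1.63257074e-03,
       -7.66754473e-04,  2.76962810e-04]), 'effort': array([ 5.64604397e-04, -4.16771686e+01, -2.45799476e+01, -2.40059071e-04,
        1.10100769e-02, -2.98179444e-06]), 'position': array([0.23668296, 0.52344465, 0.2304559 ]), 'ee_rot': array([-3.13856851e-04,  2.10794004e-01,  9.77530080e-01, -8.55544577e-04]), 'contact_force': array([-0.03613116, -0.68167543,  0.2823019 ]), 'moment': array([-0.0231319 , -0.01002668, -0.04024112]), 'gripper_force': 0.0, 'width': 0.08518525377366615} -0.0187
scene {'fx': 475.4468966441155, 'fy': 475.4468966441155, 'cx': 320.7788024640673, 'cy': 239.5711552248266, 'position': array([ 0.16564923, -0.10861706,  0.77225289]), 'attitude': array([ 0.88765519,  0.32243875, -0.1188383 , -0.3065599 ])}
top {'fx': 547.8758373328232, 'fy': 547.8758373328232, 'cx': 320.7932036414921, 'cy': 239.14151697064332, 'position': array([0.41820202, 0.31679051, 0.95392947]), 'attitude': array([ 0.70751562,  0.03451734, -0.02535527, -0.70539869])}
```

View pics/scene0.png

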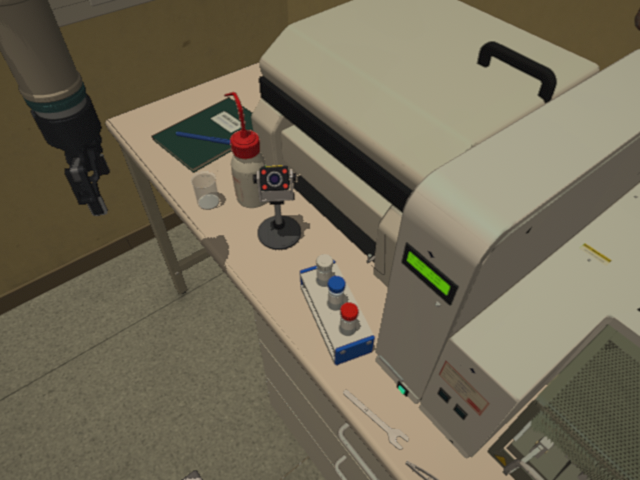

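View pics/top0.png

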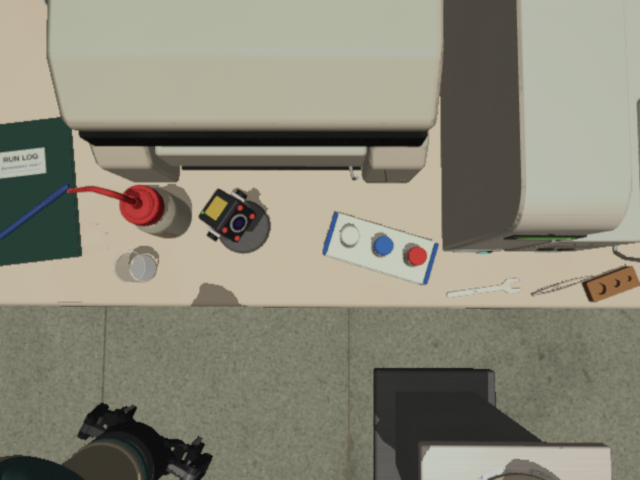

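Both views show the rack with white, blue (middle) and red stoppers: in the top view at about (349,235), (383,245), (417,256). The reader is at about (238,222), looking toward the lower right. I'll enlarge them.

```bash
python3 - <<'E'
import cv2
t=cv2.imread("pics/top0.png");s=cv2.imread("pics/scene0.png")
cv2.imwrite("pics/t1.png",cv2.resize(t[170:300,190:450],None,fx=3,fy=3,interpolation=cv2.INTER_CUBIC))
a=cv2.resize(s[150:250,245:345],None,fx=4,fy=4,interpolation=cv2.INTER_CUBIC)
b=cv2.resize(s[250:365,290:385],None,fx=4,fy=4,interpolation=cv2.INTER_CUBIC)
a=cv2.copyMakeBorder(a,0,60,0,0,cv2.BORDER_CONSTANT)
cv2.imwrite("pics/s1.png",cv2.hconcat([a,b]))
E
```

```text
(no output)
```

View pics/t1.png

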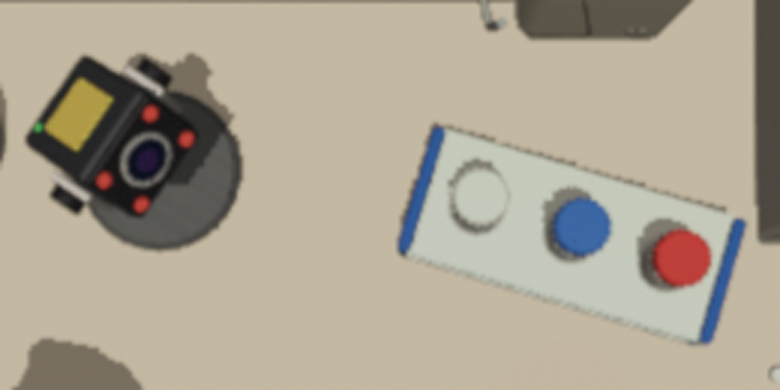

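View pics/s1.png

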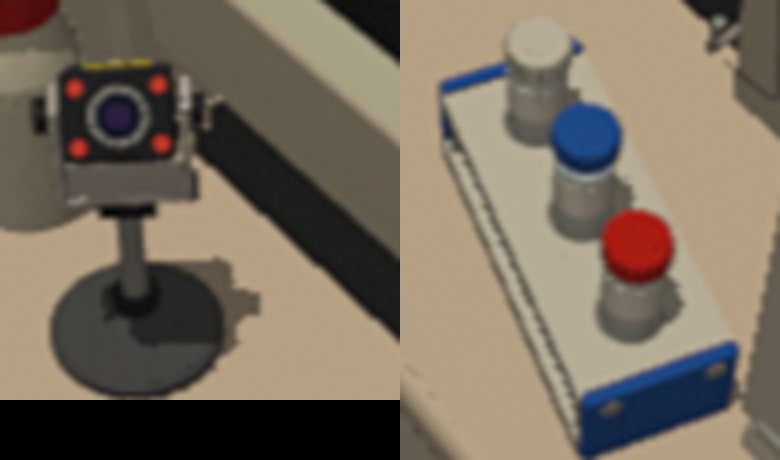

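The enlarged top crop has lamps at (105,181), (150,114), (187,139), (141,205) and the window at (146,159). The stoppers are blue (582,227), red (682,258) and white (481,195). In the scene crop the lamps are at (74,88), (159,85), (162,144), (78,148), the window is at (118,116) and the blue stopper's top is at about (587,129). Next I triangulate.

```bash
cat > h.py <<'E'
import numpy as np
from scipy.spatial.transform import Rotation as R
def rot(q): return R.from_quat(np.roll(q,-1))
C={"scene":(475.447,320.779,239.571,[0.16564923,-0.10861706,0.77225289],[0.88765519,0.32243875,-0.1188383,-0.3065599]),
"top":(547.876,320.793,239.1415,[0.41820202,0.31679051,0.95392947],[0.70751562,0.03451734,-0.02535527,-0.70539869])}
def ray(n,u,v):
    f,cx,cy,p,q=C[n]; d=rot(q).apply([(u-cx)/f,-(v-cy)/f,-1]); return np.array(p),d/np.linalg.norm(d)
def tri(t,s):
    A=[];b=[]
    rs=[ray("top",*t),ray("scene",*s)]
    for p,d in rs:
        M=np.eye(3)-np.outer(d,d);A.append(M);b.append(M@p)
    x=np.linalg.solve(sum(A),sum(b)); return x,np.linalg.norm(A[0]@(x-rs[0][0]))
def proj(n,X):
    f,cx,cy,p,q=C[n]; c=rot(q).inv().apply(np.array(X)-p); return cx-f*c[...,0]/c[...,2], cy+f*c[...,1]/c[...,2]
def plane(n,u,v,z):
    p,d=ray(n,u,v); return p+d*(z-p[2])/d[2]
E
python3 - <<'E'
from h import *
T=lambda u,v:(190+(u+.5)/3-.5,170+(v+.5)/3-.5)
S=lambda u,v:(245+(u+.5)/4-.5,150+(v+.5)/4-.5)
S2=lambda u,v:(290+(u-400+.5)/4-.5,250+(v+.5)/4-.5)
P={}
for n,t,s in [("UL",T(105,181),S(74,88)),("UR",T(150,114),S(159,85)),("LR",T(187,139),S(162,144)),("LL",T(141,205),S(78,148)),("win",T(146,159),S(118,116)),
 ("blue",T(582,227),S2(587,129)),("red",T(682,258),S2(637,237)),("white",T(481,195),S2(540,42)),
 ("cBR",T(712,343),S2(583,400)),("cTR",T(745,222),S2(736,347)),("cTL",T(434,125),S2(580,46)),("cBL",T(400,253),S2(442,88))]:
    P[n],e=tri(t,s);print(n,P[n].round(4),round(e*1e3,1))
up=P["UL"]+P["UR"]-P["LL"]-P["LR"];lf=P["UL"]+P["LL"]-P["UR"]-P["LR"]
n=np.cross(up,lf);n/=np.linalg.norm(n);c=sum(P[k] for k in("UL","UR","LR","LL"))/4
print("normal",n,"yaw",np.degrees(np.arctan2(n[1],n[0])),"tilt",np.degrees(np.arcsin(n[2])),"c",c,np.linalg.norm(up)/2,np.linalg.norm(lf)/2, "lf yaw",np.degrees(np.arctan2(lf[1],lf[0])))
for k,t in(("blue",T(582,227)),("red",T(682,258)),("white",T(481,195))):
    print(k,plane("top",*t,.112),plane("top",*t,.117))
    f={"blue":S2(587,129),"red":S2(637,237),"white":S2(540,42)}[k];print(plane("scene",*f,.112),plane("scene",*f,.117))
# foot centre on bench: top crop right/bottom edges, scene ellipse
print("foot", plane("scene",*S(137,328),.006))
E
```

```text
UL [0.4949 0.4621 0.1908] 0.7
UR [0.527  0.4415 0.1897] 0.4
LR [0.5175 0.427  0.1693] 0.7
LL [0.4857 0.4486 0.1688] 0.6
win [0.5065 0.4449 0.1797] 0.8
blue [0.4799 0.2315 0.1158] 0.2
red [0.4643 0.1802 0.1114] 0.4
white [0.4964 0.283  0.11  ] 0.5
cBR [0.4203 0.1567 0.0596] 1.4
cTR [0.4868 0.1371 0.0573] 0.7
cTL [0.5414 0.3065 0.0472] 0.5
cBL [0.4707 0.3245 0.0525] 0.7
normal [-0.42681675 -0.65545855  0.62305823] yaw -123.0710788485062 tilt 38.53980783146653 c [0.50629785 0.44481318 0.17963124] 0.027029856187834454 0.038329122634172166 lf yaw 146.5336267378847
blue [0.48034681 0.23105613 0.112     ] [0.47997774 0.23156528 0.117     ]
[0.48159583 0.23361345 0.112     ] [0.47920321 0.23102179 0.117     ]
red [0.46457597 0.18005956 0.112     ] [0.46430057 0.18087157 0.117     ]
[0.46363453 0.18011875 0.112     ] [0.46137793 0.1779322  0.117     ]
white [0.49670795 0.28280917 0.112     ] [0.49624173 0.28301098 0.117     ]
[0.49493213 0.28208148 0.112     ] [0.49243852 0.27912278 0.117     ]
foot [0.51860022 0.46478122 0.006     ]
```

```bash
cat >> h.py <<'E'
def plan(p,Rt,N,st=None):
    "N equal rows from current pose to p, Rt -> (d mm, rotvec deg) per row"
    from rig import manip
    st=st or manip.get_state(); p0=np.array(st["position"]);R0=rot(st["ee_rot"])
    w=(R0.inv()*Rt).as_rotvec()/N
    M=sum(R.from_rotvec(w*k).as_matrix() for k in range(N))
    d=np.linalg.solve(M,R0.inv().apply(np.array(p)-p0))
    print("N",N,"d mm",(d*1e3).round(2),"rot deg",np.degrees(w).round(3)); return d,w
def down(yaw):  # tool down, tool y at world yaw (deg)
    a=np.radians(yaw); y=np.array([np.cos(a),np.sin(a),0]);z=np.array([0,0,-1.]);return R.from_matrix(np.c_[np.cross(y,z),y,z])
E
python3 - <<'E'
from h import *
print("lever",tri((354,172),(372,258)))
print("block R bottom",tri((427,170),(403,222)))
print("black edge left",tri((80,135),(262,85)))
for z in (.05,.1,.15,.2): print(z,plane("top",400,183,z).round(3),plane("top",300,170,z).round(3),plane("top",300,140,z+.1).round(3))
Rt=down(-17.3)
print(plan([.480,.2315,.19],down(65.7),10)); plan([.480,.2315,.19],Rt,14)
E
```

```text
lever (array([0.60989937, 0.2732889 , 0.03686827]), np.float64(0.0006984356440934475))
block R bottom (array([0.56889722, 0.18781232, 0.24390559]), np.float64(0.0011087431072962588))
black edge left (array([0.62347437, 0.65615311, 0.22267463]), np.float64(0.0010202384322723138))
0.05 [0.589 0.197 0.05 ] [0.611 0.364 0.05 ] [0.635 0.359 0.15 ]
0.1 [0.58  0.204 0.1  ] [0.6   0.361 0.1  ] [0.622 0.356 0.2  ]
0.15 [0.57 0.21 0.15] [0.59  0.359 0.15 ] [0.608 0.354 0.25 ]
0.2 [0.561 0.217 0.2  ] [0.579 0.356 0.2  ] [0.595 0.351 0.3  ]
N 10 d mm [-34.19 -16.59   4.06] rot deg [-0.01  -0.001 -0.004]
(array([-0.03419292, -0.01658503,  0.00406361]), array([-1.68095762e-04, -1.66109910e-05, -6.26169566e-05]))
N 14 d mm [-28.94   6.5    2.89] rot deg [-6.000e-03  4.000e-03  5.926e+00]
```

```bash
python3 -m pendant '[{"dx":-0.0342,"dy":-0.0166,"hand":0},{"dx":-0.0342,"dy":-0.0166},{"dx":-0.0342,"dy":-0.0166},{"dx":-0.0342,"dy":-0.0166},{"dx":-0.0342,"dy":-0.0166},{"dx":-0.0342,"dy":-0.0166},{"dx":-0.0342,"dy":-0.0166},{"dx":-0.0342,"dy":-0.0166},{"dx":-0.0342,"dy":-0.0166},{"dx":-0.0342,"dy":-0.0166},{"hand":0}]' 30
python3 -m pendant '[{"rz":6.92},{"rz":6.92},{"rz":6.92},{"rz":6.92},{"rz":6.92},{"rz":6.92},{"rz":6.92},{"rz":6.92},{"rz":6.92},{"rz":6.92},{"rz":6.92},{"rz":6.92}]'
python3 - <<'E'
from h import *
from rig import manip
import cv2
s=manip.get_state();print(s["qpos"].round(3),s["width"])
plan([.480,.2315,.14],down(-17.3),4)
t=manip.get_image("top")["frame"][160:310,300:500,::-1];c=manip.get_image("scene")["frame"][190:370,270:440,::-1]
cv2.imwrite("pics/2.png",cv2.hconcat([cv2.resize(t,(400,480))[:, :],cv2.resize(c,(400,480))]))
E
```

```text
[ 1.025  0.277  1.506 -0.     1.361 -0.121] 0.08530884984254392
N 4 d mm [-102.84    9.47   22.63] rot deg [-2.1000e-02  1.5000e-02  2.0741e+01]invalid input
invalid input
```

```bash
python3 -m pendant '[{"dx":-0.0342,"dy":-0.0166,"dz":0,"rx":0,"ry":0,"rz":0,"hand":0},{"dx":-0.0342,"dy":-0.0166,"dz":0,"rx":0,"ry":0,"rz":0,"hand":0},{"dx":-0.0342,"dy":-0.0166,"dz":0,"rx":0,"ry":0,"rz":0,"hand":0},{"dx":-0.0342,"dy":-0.0166,"dz":0,"rx":0,"ry":0,"rz":0,"hand":0},{"dx":-0.0342,"dy":-0.0166,"dz":0,"rx":0,"ry":0,"rz":0,"hand":0},{"dx":-0.0342,"dy":-0.0166,"dz":0,"rx":0,"ry":0,"rz":0,"hand":0},{"dx":-0.0342,"dy":-0.0166,"dz":0,"rx":0,"ry":0,"rz":0,"hand":0},{"dx":-0.0342,"dy":-0.0166,"dz":0,"rx":0,"ry":0,"rz":0,"hand":0},{"dx":-0.0342,"dy":-0.0166,"dz":0,"rx":0,"ry":0,"rz":0,"hand":0},{"dx":-0.0342,"dy":-0.0166,"dz":0,"rx":0,"ry":0,"rz":0,"hand":0}]' 30
```

```text
clock: 1.03
position: [0.4809, 0.2301, 0.2313]
ee_rot: [-0.0, 0.211, 0.978, 0.0]
contact_force: [-0.2, 0.1, 0.2]
width: -0.0
gripper_force: 0.0
```

```bash
python3 -m pendant '[{"dx":0,"dy":0,"dz":0,"rx":0,"ry":0,"rz":6.92,"hand":0},{"dx":0,"dy":0,"dz":0,"rx":0,"ry":0,"rz":6.92,"hand":0},{"dx":0,"dy":0,"dz":0,"rx":0,"ry":0,"rz":6.92,"hand":0},{"dx":0,"dy":0,"dz":0,"rx":0,"ry":0,"rz":6.92,"hand":0},{"dx":0,"dy":0,"dz":0,"rx":0,"ry":0,"rz":6.92,"hand":0},{"dx":0,"dy":0,"dz":0,"rx":0,"ry":0,"rz":6.92,"hand":0},{"dx":0,"dy":0,"dz":0,"rx":0,"ry":0,"rz":6.92,"hand":0},{"dx":0,"dy":0,"dz":0,"rx":0,"ry":0,"rz":6.92,"hand":0},{"dx":0,"dy":0,"dz":0,"rx":0,"ry":0,"rz":6.92,"hand":0},{"dx":0,"dy":0,"dz":0,"rx":0,"ry":0,"rz":6.92,"hand":0},{"dx":0,"dy":0,"dz":0,"rx":0,"ry":0,"rz":6.92,"hand":0},{"dx":0,"dy":0,"dz":0,"rx":0,"ry":0,"rz":6.92,"hand":0}]'
python3 - <<'E'
from h import *
from rig import manip
import cv2
s=manip.get_state();print(s["qpos"].round(3),s["width"])
plan([.480,.2315,.125],down(-17.3),4)
t=manip.get_image("top")["frame"][160:310,300:425,::-1];c=manip.get_image("scene")["frame"][180:348,270:410,::-1]
cv2.imwrite("pics/2.png",cv2.hconcat([cv2.resize(t,(400,480)),cv2.resize(c,(400,480))]))
E
```

```text
clock: 2.03
position: [0.48, 0.2317, 0.2311]
ee_rot: [-0.0, 0.808, 0.59, -0.0]
contact_force: [-1.1, -0.6, -0.2]
width: -0.0001
gripper_force: 0.0
[0.319 0.213 1.593 0.    1.337 0.628] -9.285276059803895e-05
N 4 d mm [-4.000e-02  2.000e-02  2.652e+01] rot deg [-0.006  0.004 -0.104]
```

View pics/2.png

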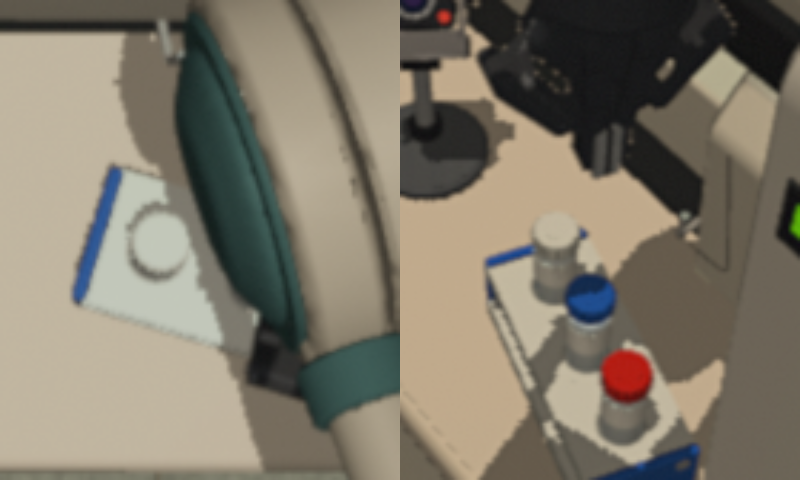

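The scene view shows the shut fingers centred above the blue stopper, whose top is at about (590,293) in the composite; the arm hides it in the top view. I'll go down to 9 mm above the stopper, then push gently.

```bash
python3 -m pendant '[{"dx":0,"dy":0,"dz":0.026,"rx":0,"ry":0,"rz":0,"hand":0},{"dx":0,"dy":0,"dz":0.026,"rx":0,"ry":0,"rz":0,"hand":0},{"dx":0,"dy":0,"dz":0.026,"rx":0,"ry":0,"rz":0,"hand":0},{"dx":0,"dy":0,"dz":0.026,"rx":0,"ry":0,"rz":0,"hand":0},{"dx":0,"dy":0,"dz":0,"rx":0,"ry":0,"rz":0,"hand":0}]'
python3 -m pendant '[{"dx":0,"dy":0,"dz":0.002,"rx":0,"ry":0,"rz":0,"hand":0},{"dx":0,"dy":0,"dz":0.002,"rx":0,"ry":0,"rz":0,"hand":0},{"dx":0,"dy":0,"dz":0.002,"rx":0,"ry":0,"rz":0,"hand":0},{"dx":0,"dy":0,"dz":0.002,"rx":0,"ry":0,"rz":0,"hand":0},{"dx":0,"dy":0,"dz":0.002,"rx":0,"ry":0,"rz":0,"hand":0},{"dx":0,"dy":0,"dz":0,"rx":0,"ry":0,"rz":0,"hand":0}]'
```

```text
clock: 2.55
position: [0.4764, 0.2304, 0.1226]
ee_rot: [-0.002, 0.805, 0.593, -0.005]
contact_force: [-1.0, 0.2, 0.0]
width: -0.0001
gripper_force: 0.0
clock: 3.05
position: [0.4803, 0.2318, 0.1177]
ee_rot: [0.0, 0.806, 0.592, 0.0]
contact_force: [0.9, -0.3, -0.8]
width: -0.0002
gripper_force: 0.0
```

```bash
python3 -m pendant '[{"dx":0,"dy":0,"dz":0.001,"rx":0,"ry":0,"rz":0,"hand":0},{"dx":0,"dy":0,"dz":0.001,"rx":0,"ry":0,"rz":0,"hand":0},{"dx":0,"dy":0,"dz":0.001,"rx":0,"ry":0,"rz":0,"hand":0},{"dx":0,"dy":0,"dz":0,"rx":0,"ry":0,"rz":0,"hand":0}]'
python3 -m pendant '[{"dx":0,"dy":0,"dz":0.001,"rx":0,"ry":0,"rz":0,"hand":0},{"dx":0,"dy":0,"dz":0.001,"rx":0,"ry":0,"rz":0,"hand":0},{"dx":0,"dy":0,"dz":0,"rx":0,"ry":0,"rz":0,"hand":0}]'
```

```text
clock: 3.38
position: [0.4809, 0.232, 0.1155]
ee_rot: [0.0, 0.806, 0.592, 0.001]
contact_force: [-0.5, -0.4, 5.1]
width: 0.0001
gripper_force: 2.7
clock: 3.63
position: [0.481, 0.232, 0.1136]
ee_rot: [0.0, 0.806, 0.592, 0.001]
contact_force: [-1.1, 1.2, 6.6]
width: -0.0003
gripper_force: 3.0
```

Contact at about 7 N, and the stopper is moving. I'll continue to the hard stop.

```bash
python3 -m pendant '[{"dx":0,"dy":0,"dz":0.001,"rx":0,"ry":0,"rz":0,"hand":0},{"dx":0,"dy":0,"dz":0,"rx":0,"ry":0,"rz":0,"hand":0}]'
python3 -m pendant '[{"dx":0,"dy":0,"dz":0.0007,"rx":0,"ry":0,"rz":0,"hand":0},{"dx":0,"dy":0,"dz":0,"rx":0,"ry":0,"rz":0,"hand":0}]'
python3 -m pendant '[{"dx":0,"dy":0,"dz":0.0005,"rx":0,"ry":0,"rz":0,"hand":0},{"dx":0,"dy":0,"dz":0,"rx":0,"ry":0,"rz":0,"hand":0}]'
```

```text
clock: 3.8
position: [0.481, 0.232, 0.1126]
ee_rot: [0.0, 0.806, 0.592, 0.001]
contact_force: [-0.9, -0.9, 6.4]
width: 0.0
gripper_force: 3.1
clock: 3.97
position: [0.4811, 0.232, 0.112]
ee_rot: [0.0, 0.806, 0.592, 0.001]
contact_force: [-0.6, 0.6, 7.1]
width: -0.0001
gripper_force: 3.4
clock: 4.13
position: [0.4815, 0.2321, 0.112]
ee_rot: [0.001, 0.806, 0.592, 0.002]
contact_force: [-0.4, 0.3, 9.0]
width: -0.0
gripper_force: 4.7
```

```bash
python3 -m pendant '[{"dx":0,"dy":0,"dz":0.0007,"rx":0,"ry":0,"rz":0,"hand":0},{"dx":0,"dy":0,"dz":0,"rx":0,"ry":0,"rz":0,"hand":0},{"dx":0,"dy":0,"dz":0,"rx":0,"ry":0,"rz":0,"hand":0}]'

```

```text
clock: 4.38
position: [0.4819, 0.2323, 0.112]
ee_rot: [0.001, 0.806, 0.592, 0.002]
contact_force: [-1.4, -0.8, 12.6]
width: 0.0005
gripper_force: 6.3
```

Hard stop at 112 mm with the force rising, so the stopper is home. Next: retreat, open, go down around the tube and grip.

```bash
python3 -m pendant '[{"dx":0,"dy":0,"dz":-0.01,"rx":0,"ry":0,"rz":0,"hand":0},{"dx":0,"dy":0,"dz":-0.02,"rx":0,"ry":0,"rz":0,"hand":0},{"dx":0,"dy":0,"dz":-0.02,"rx":0,"ry":0,"rz":0,"hand":0},{"dx":0,"dy":0,"dz":0,"rx":0,"ry":0,"rz":0,"hand":0.06},{"dx":0,"dy":0,"dz":0,"rx":0,"ry":0,"rz":0,"hand":0.06},{"dx":0,"dy":0,"dz":0,"rx":0,"ry":0,"rz":0,"hand":0.06},{"dx":0,"dy":0,"dz":0,"rx":0,"ry":0,"rz":0,"hand":0.06},{"dx":0,"dy":0,"dz":0,"rx":0,"ry":0,"rz":0,"hand":0.06}]'
python3 - <<'E'
from h import *
plan([.4803,.2316,.060],down(-17.3),8)
E
```

```text
clock: 5.05
position: [0.4794, 0.2315, 0.1583]
ee_rot: [-0.0, 0.806, 0.592, -0.001]
contact_force: [-1.0, 0.0, 0.3]
width: 0.0594
gripper_force: 0.0
N 8 d mm [ 0.05  0.11 12.29] rot deg [-0.013  0.009 -0.01 ]
```

```bash
python3 -m pendant '[{"dx":0,"dy":0.0008,"dz":0.012,"rx":0,"ry":0,"rz":0,"hand":0.06},{"dx":0,"dy":0,"dz":0.012,"rx":0,"ry":0,"rz":0,"hand":0.06},{"dx":0,"dy":0,"dz":0.012,"rx":0,"ry":0,"rz":0,"hand":0.06},{"dx":0,"dy":0,"dz":0.012,"rx":0,"ry":0,"rz":0,"hand":0.06},{"dx":0,"dy":0,"dz":0.012,"rx":0,"ry":0,"rz":0,"hand":0.06},{"dx":0,"dy":0,"dz":0.012,"rx":0,"ry":0,"rz":0,"hand":0.06},{"dx":0,"dy":0,"dz":0.012,"rx":0,"ry":0,"rz":0,"hand":0.06},{"dx":0,"dy":0,"dz":0.012,"rx":0,"ry":0,"rz":0,"hand":0.06},{"dx":0,"dy":0,"dz":0,"rx":0,"ry":0,"rz":0,"hand":0.06},{"dx":0,"dy":0,"dz":0,"rx":0,"ry":0,"rz":0,"hand":0.06}]'
```

```text
clock: 5.88
position: [0.4801, 0.2312, 0.0624]
ee_rot: [-0.0, 0.806, 0.592, -0.001]
contact_force: [0.7, -0.8, 0.8]
width: 0.0598
gripper_force: 0.0
```

```bash
python3 -m pendant '[{"dx":0,"dy":0,"dz":0,"rx":0,"ry":0,"rz":0,"hand":0.02},{"dx":0,"dy":0,"dz":0,"rx":0,"ry":0,"rz":0,"hand":0.02},{"dx":0,"dy":0,"dz":0,"rx":0,"ry":0,"rz":0,"hand":0.02},{"dx":0,"dy":0,"dz":0,"rx":0,"ry":0,"rz":0,"hand":0.02},{"dx":0,"dy":0,"dz":0,"rx":0,"ry":0,"rz":0,"hand":0.02},{"dx":0,"dy":0,"dz":0,"rx":0,"ry":0,"rz":0,"hand":0.02},{"dx":0,"dy":0,"dz":0,"rx":0,"ry":0,"rz":0,"hand":0.02},{"dx":0,"dy":0,"dz":0,"rx":0,"ry":0,"rz":0,"hand":0.02}]' 40
```

```text
clock: 6.55
position: [0.4813, 0.2317, 0.0641]
ee_rot: [0.0, 0.806, 0.592, 0.001]
contact_force: [-1.1, 1.0, 5.3]
width: 0.0262
gripper_force: 39.1
```

Gripped, with the base about 56 mm below the TCP. Now lift straight out.

```bash
python3 -m pendant '[{"dx":0,"dy":0,"dz":-0.006,"rx":0,"ry":0,"rz":0,"hand":0.02},{"dx":0,"dy":0,"dz":-0.012,"rx":0,"ry":0,"rz":0,"hand":0.02},{"dx":0,"dy":0,"dz":-0.012,"rx":0,"ry":0,"rz":0,"hand":0.02},{"dx":0,"dy":0,"dz":-0.012,"rx":0,"ry":0,"rz":0,"hand":0.02},{"dx":0,"dy":0,"dz":-0.012,"rx":0,"ry":0,"rz":0,"hand":0.02},{"dx":0,"dy":0,"dz":-0.012,"rx":0,"ry":0,"rz":0,"hand":0.02},{"dx":0,"dy":0,"dz":-0.012,"rx":0,"ry":0,"rz":0,"hand":0.02},{"dx":0,"dy":0,"dz":-0.012,"rx":0,"ry":0,"rz":0,"hand":0.02},{"dx":0,"dy":0,"dz":-0.012,"rx":0,"ry":0,"rz":0,"hand":0.02},{"dx":0,"dy":0,"dz":-0.012,"rx":0,"ry":0,"rz":0,"hand":0.02},{"dx":0,"dy":0,"dz":0,"rx":0,"ry":0,"rz":0,"hand":0.02}]'
python3 - <<'E'
from h import *
from rig import manip
import cv2
s=manip.get_state();print(s["qpos"].round(3))
n=np.array([-.427,-.655,.623]);n/=np.linalg.norm(n);w=np.array([.5064,.4449,.1797])
R0=rot(s["ee_rot"]);z=R0.apply([0,0,1])
Rt=R.align_vectors([-n,],[z])[0]*R0   # minimal turn
ax=np.cross(z,-n);Rt=R.from_rotvec(ax/np.linalg.norm(ax)*np.arccos(z@-n))*R0
p=w+n*(.08+.056);print(p)
# via point: back off toward robot, higher
plan([.40,.27,.29],R0,5); plan(p,Rt,9); 
d,wv=plan([.40,.27,.29],Rt,9)
s2=dict(s);s2["position"]=[.40,.27,.29];s2["ee_rot"]=np.roll(Rt.as_quat(),1);plan(p,Rt,6,s2)
c=manip.get_image("scene")["frame"][180:348,250:410,::-1]
cv2.imwrite("pics/3.png",cv2.resize(c,(640,672))[:600])
E
```

```text
clock: 7.47
position: [0.4824, 0.2318, 0.1797]
ee_rot: [0.001, 0.806, 0.592, 0.002]
contact_force: [0.1, 0.6, -0.3]
width: 0.0258
gripper_force: 39.3
[ 0.318  0.249  1.677 -0.     1.211  0.621]
[0.44831298 0.35579696 0.26444991]
N 5 d mm [  2.42 -17.92 -22.13] rot deg [0. 0. 0.]
N 9 d mm [15.24 -6.8  -5.16] rot deg [-1.529  5.485 -0.   ]
N 9 d mm [  6.15  -8.62 -12.27] rot deg [-1.529  5.485 -0.   ]
N 6 d mm [ 6.9   0.85 15.46] rot deg [0. 0. 0.]
```

View pics/3.png

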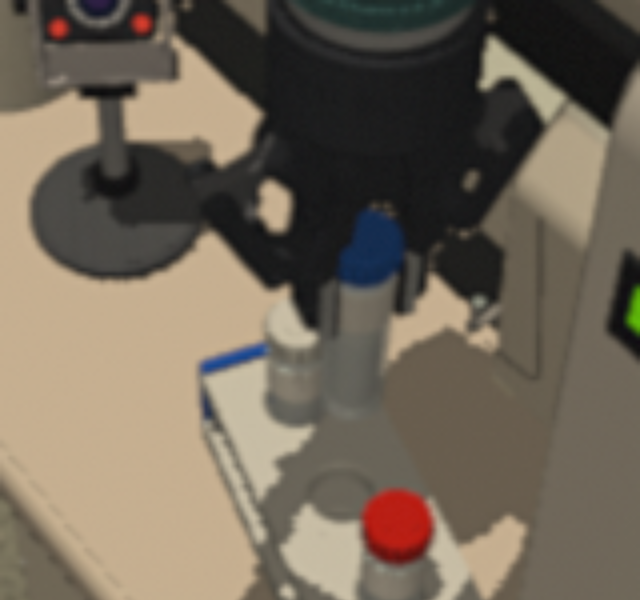

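The tube is out, vertical in the fingers, with its base at about (350,400) above the empty hole and the white and red tubes still in place. Back off and up, then tilt, then approach.

```bash
python3 -m pendant '[{"dx":0.0012,"dy":-0.009,"dz":-0.012,"rx":0,"ry":0,"rz":0,"hand":0.02},{"dx":0.0024,"dy":-0.018,"dz":-0.022,"rx":0,"ry":0,"rz":0,"hand":0.02},{"dx":0.0024,"dy":-0.018,"dz":-0.022,"rx":0,"ry":0,"rz":0,"hand":0.02},{"dx":0.0024,"dy":-0.018,"dz":-0.022,"rx":0,"ry":0,"rz":0,"hand":0.02},{"dx":0.0024,"dy":-0.018,"dz":-0.022,"rx":0,"ry":0,"rz":0,"hand":0.02},{"dx":0.0012,"dy":-0.009,"dz":-0.011,"rx":0,"ry":0,"rz":0,"hand":0.02},{"dx":0,"dy":0,"dz":0,"rx":0,"ry":0,"rz":0,"hand":0.02}]'
python3 -m pendant '[{"dx":0,"dy":0,"dz":0,"rx":-1.15,"ry":4.1,"rz":0,"hand":0.02},{"dx":0,"dy":0,"dz":0,"rx":-1.15,"ry":4.1,"rz":0,"hand":0.02},{"dx":0,"dy":0,"dz":0,"rx":-1.15,"ry":4.1,"rz":0,"hand":0.02},{"dx":0,"dy":0,"dz":0,"rx":-1.15,"ry":4.1,"rz":0,"hand":0.02},{"dx":0,"dy":0,"dz":0,"rx":-1.15,"ry":4.1,"rz":0,"hand":0.02},{"dx":0,"dy":0,"dz":0,"rx":-1.15,"ry":4.1,"rz":0,"hand":0.02},{"dx":0,"dy":0,"dz":0,"rx":-1.15,"ry":4.1,"rz":0,"hand":0.02},{"dx":0,"dy":0,"dz":0,"rx":-1.15,"ry":4.1,"rz":0,"hand":0.02},{"dx":0,"dy":0,"dz":0,"rx":-1.15,"ry":4.1,"rz":0,"hand":0.02},{"dx":0,"dy":0,"dz":0,"rx":-1.15,"ry":4.1,"rz":0,"hand":0.02},{"dx":0,"dy":0,"dz":0,"rx":-1.15,"ry":4.1,"rz":0,"hand":0.02},{"dx":0,"dy":0,"dz":0,"rx":-1.15,"ry":4.1,"rz":0,"hand":0.02}]'
cat > g.py <<'E'
from h import *
from rig import manip
def go(N):
    s=manip.get_state();print(s["qpos"].round(3))
    n=np.array([-.427,-.655,.623]);n/=np.linalg.norm(n);w=np.array([.5064,.4449,.1797])
    R0=rot(s["ee_rot"]);z=R0.apply([0,0,1]);ax=np.cross(z,-n);a=np.arcsin(np.linalg.norm(ax))
    Rt=R.from_rotvec(ax/np.linalg.norm(ax)*a)*R0;print("off deg",np.degrees(a))
    plan(w+n*(.08+.056),Rt,N)
E
python3 -c "import g;g.go(6)"
```

```text
clock: 8.1
position: [0.3977, 0.271, 0.291]
ee_rot: [0.0, 0.805, 0.593, 0.002]
contact_force: [0.1, -0.3, -1.0]
width: 0.0257
gripper_force: 39.4
clock: 9.1
position: [0.3983, 0.2689, 0.2869]
ee_rot: [-0.152, 0.727, 0.533, 0.404]
contact_force: [-0.6, 0.7, -1.1]
width: 0.0258
gripper_force: 39.3
[-0.159 -0.185  2.214  1.035  0.974 -0.413]
off deg 0.28559919462250605
N 6 d mm [ 7.48  1.12 15.36] rot deg [-0.005  0.047  0.   ]
```

```bash
python3 -m pendant '[{"dx":0.0037,"dy":0.0006,"dz":0.0077,"rx":0,"ry":0,"rz":0,"hand":0.02},{"dx":0.0075,"dy":0.0011,"dz":0.0154,"rx":0,"ry":0,"rz":0,"hand":0.02},{"dx":0.0075,"dy":0.0011,"dz":0.0154,"rx":0,"ry":0,"rz":0,"hand":0.02},{"dx":0.0075,"dy":0.0011,"dz":0.0154,"rx":0,"ry":0,"rz":0,"hand":0.02},{"dx":0.0075,"dy":0.0011,"dz":0.0154,"rx":0,"ry":0,"rz":0,"hand":0.02},{"dx":0.0075,"dy":0.0011,"dz":0.0154,"rx":0,"ry":0,"rz":0,"hand":0.02},{"dx":0.0037,"dy":0.0006,"dz":0.0077,"rx":0,"ry":0,"rz":0,"hand":0.02},{"dx":0,"dy":0,"dz":0,"rx":0,"ry":0,"rz":0,"hand":0.02},{"dx":0,"dy":0,"dz":0,"rx":0,"ry":0,"rz":0,"hand":0.02}]'
python3 - <<'E'
import g,cv2
g.go(1)
from g import *
t=manip.get_image("top")["frame"];c=manip.get_image("scene")["frame"]
f=lambda a:cv2.resize(np.ascontiguousarray(a[:,:,::-1]),(400,400),interpolation=cv2.INTER_CUBIC)
cv2.imwrite("pics/4.png",cv2.hconcat([f(t[170:300,190:320]),f(c[140:270,240:370])]))
n=np.array([-.427,-.655,.623]);n/=np.linalg.norm(n);w=np.array([.5064,.4449,.1797])
for k in(0,.08,.184):
    u=proj("top",w+k*n);v=proj("scene",w+k*n);print(k,[(u[0]-190)*400/130,(u[1]-170)*400/130],[(v[0]-240)*400/130+400,(v[1]-140)*400/130])
E
```

```text
clock: 9.85
position: [0.448, 0.3566, 0.264]
ee_rot: [-0.152, 0.727, 0.535, 0.402]
contact_force: [0.1, 1.7, -0.3]
width: 0.0262
gripper_force: 39.3
[ 0.164 -0.027  2.151  1.145  0.682 -0.347]
off deg 0.49922885477878814
N 1 d mm [-0.13  0.67 -0.72] rot deg [-0.237  0.44  -0.   ]
0 [np.float64(147.8828788460326), np.float64(163.75136540687635)] [np.float64(506.27277552558485), np.float64(118.78395830966068)]
0.08 [np.float64(248.96450137833952), np.float64(229.60010224675662)] [np.float64(504.07865780218117), np.float64(128.8564620857416)]
0.184 [np.float64(404.8250030945774), np.float64(331.1340596974691)] [np.float64(500.48087193915393), np.float64(145.37276442646387)]
```

View pics/4.png

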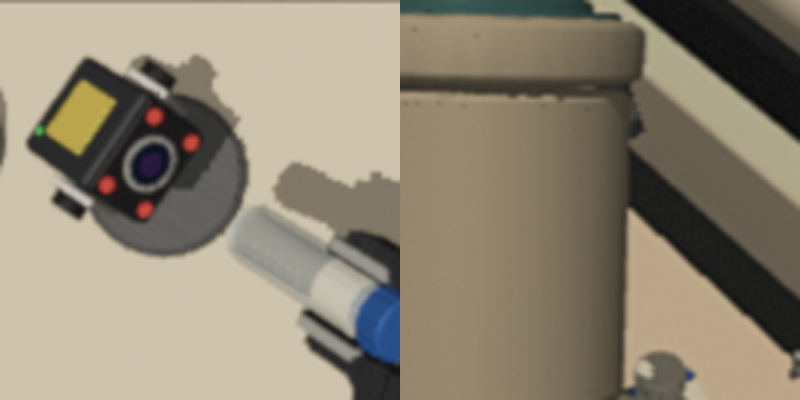

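The top view shows the tube's axis in line with the window at (150,163). The base centre is at about (247,228), against (249,230) predicted for 8 cm, and the reader has not moved. The arm hides the scene view. Handing in.

```bash
python3 -c "
from rig import manip
print(abs(manip.get_state()['qd']).max()); print(manip.sign_off())"
```

```text
0.010918812300086027
the job is handed in; nothing more can be done
None
```

I pushed the stopper home and drew out and tipped the blue tube; it is handed in held still with its code facing the reader's window, about 8 cm away and on its centre line by my measurements. The pendant gave no verdict.

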